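Slide the vial carrier under the low reader bridge

TASK

Push the blue vial carrier along the worktop, straight in under the low white reader bridge, until all six of its vials are under the bridge's roof and about the same length of carrier shows on either side; leave it there at rest and take the hand away. Only push it with the fingers: keep it flat on the worktop, never lifted or tipped, do not ram it or the hand into the bridge, and leave everything else where it stands.

Things in the scene. Friction and masses are not known exactly. Their poses are not given: they have to be found in the camera images.
- carrier: blue flat block, 76 mm (its x) by 120 mm (its y, its long way) by 20 mm high, about 0.25 kg, loose; six capped vials are fixed in its middle, within 30 mm of its centre in x and 15 mm in y, caps 39 mm above the worktop; both ends alike, with a white stripe. Origin: centre of its underside, z up. It starts left or right of the bridge (seen from the robot), a little askew to the passage.
- bridge: white low arch fixed to the worktop. Passage along its y axis, mainly left to right before the robot, open at both ends, 116 mm wide (x -58 to 58 mm), 46 mm high; roof 60 mm deep (y -30 to 30 mm), its top at 60 mm. Legs 16 mm thick, outside them low feet out to 94 mm from the centre. Origin: centre of the passage, on the worktop, z up.
- septa_jar: white jar with a green cap, 39 mm across and 47 mm high, standing on the worktop on the other side of the bridge from the carrier; leave alone. Origin: centre of its underside.
- label_tape: roll of yellowish tape lying flat, 78 mm across, 19 mm high, beyond the work; leave alone. Origin: centre of its underside.
- beaker_50: small clear beaker, 48 mm across, 58 mm high, beyond the work; leave alone. Origin: centre of its underside.
- ptfe_tape: white spool of tape lying flat, 50 mm across, 16 mm high, beyond the work; leave alone. Origin: centre of its underside.
- ferrule_tin: round flat white tin, 55 mm across, 18 mm high, beyond the work; leave alone. Origin: centre of its underside.
- headspace_vial_1: clear vial with a white and red cap, 23 mm across, 77 mm high, standing beyond the work; leave alone. Origin: centre of its underside.

How it is judged (in metres and radians):
At the end, for the whole second after the job is handed in: The carrier lies flat and at rest between the bridge's legs, its centre within 12 mm of the bridge's centre along the passage and 21 mm across it, and within 0.2 rad of parallel to the passage (y of carrier in the frame of bridge between -0.012 and 0.012 m and x of carrier in the frame of bridge between -0.021 and 0.021 m and angle between the y axis of carrier and the y axis of bridge, either way round below 0.2 rad and height (world z) of carrier below 0.003 m and angle between carrier's own z axis and vertical below 0.03 rad and linear speed of carrier below 0.01 m/s); the robot touches nothing.
It fails at once if the carrier is lifted (more than 8 mm) or tipped (more than 0.1 rad) (height (world z) of carrier above 0.008 m or angle between carrier's own z axis and vertical above 0.1 rad).
It fails at once if the carrier is rammed into the bridge (more than 15 N) (contact force between carrier and bridge above 15 N).
It fails at once if the robot is rammed into the bridge (more than 15 N) (contact force between any of the arm, the fingers and bridge above 15 N).
It fails at once if a bystander is moved by more than 20 mm (distance of any of septa_jar, label_tape, beaker_50, ptfe_tape, ferrule_tin, headspace_vial_1 from where it was at the start of the episode above 0.02 m).
It also fails if it takes over 48 s, if anything falls off the work surface, if the arm or the gripper's body presses on something with over 40 N, if the wrist force passes 120 N, or if a joint passes its speed limit or range.

ROBOT

A 7-joint arm with a two-finger parallel gripper is mounted at the origin on a cart in front of the work surface, level with it; the furniture and walls round the work are solid. World frame = base frame: x ahead of the robot, y to its left, z up, the work surface at z = 0. Lengths are in mm, angles in rad, forces in N, time in s.
With the tool pointing down it reaches from about 425 to 975 mm from the base axis. Payload 16.7 kg.
Tool frame: the origin (TCP) lies between the finger pads; the fingertips stand 8 mm ahead of it and the grasp point (between the pads) lies 11 mm behind it; z points along the fingers, y is the line along which they close (so a half turn about z gives the same grasp; the last joint's range is limited). The gripper opens to 85 mm and grips with 20 to 120 N. Pads are 22 mm wide; open, the fingers measure 114 mm over their backs; the gripper's body (76 mm by 85 mm) begins 54 mm behind the grasp point. The pads swing forward as they close: fully open they stand 13 mm farther back than shut.
Start: joints at [1.058, 0.426, 0.074, 1.606, -0.034, 1.111, -0.067], TCP at [240.151, -630.795, 216.702] pointing down, gripper open.
Joint ranges: [-2.85, 2.85], [-0.5, 2.14], [-1.23, 1.37], [0.21, 2.46], [-1.02, 4.16], [0.16, 2.05], [-2.73, 2.73]. Speed limits (rad/s): [1.89, 1.89, 2.39, 2.39, 3.01, 3.01, 3.01].

INTERFACE

Orientations are given as a unit quaternion [w, x, y, z].
In Python, from station import robot gives the robot as it stands.
- The arm moves only by the tool carry_out, never from a script. Its argument "deltas" is a list of rows, each an object with "translation": the shift along the world's x, y, z in units of 50 mm (1.0 is 50 mm), a list of three; "dr": the turn, a rotation vector about the world's x, y, z in rad, a list of three; "grip": the opening, from 0 (shut) to 1 (fully open). In form: [{"translation": [x, y, z], "dr": [ax, ay, az], "grip": grip}, ...]. A call has exactly 10 rows; each row is the pose to reach, as a shift and turn from the pose commanded when the call began; what a row does not reach only later rows make up. A row lasts 1/10 s, in which the tool goes at most 50 mm and 8.59 degrees, less where a joint would pass 70% of its speed; a pose out of reach is approached as far as the arm can. A call with a gripper value outside its range is refused whole. The fingers move at their own pace and stop on an object; "newtons" is the grip in N (left out, the last holds). Time passes only in rows, so rows that repeat a pose let the fingers close, or fill a call up. It gives the time, the measured TCP pose, the force, the opening and the grip force at its end, in the units of the state.
- robot.sense(): the state, without advancing time (a new reading comes with each control period).
- robot.grab_frame(name): name is "side" or "top"; returns (picture, depth): 480x640x3 uint8, red, green, blue; 480x640 float32, mm along the optical axis (not along the pixel's ray), 0 where there is no reading.
- robot.get_calibration(name): a dict with "intrinsics" (3x3 intrinsics, pixels), "world_from_camera" (4x4, takes a point from camera to world coordinates). Camera axes: x right, y down, z forward; pixel columns grow to the right and rows downward; lengths in mm; the calibration is good to about 2 mm. A picture is of the moment at which its call begins. get_calibration takes no time and is no camera call.
- robot.finish_job(): hands the job in; it is judged then, once.
The state is a dict: "time_s": time; "q": joint angles; "dq": joint speeds; "tau": joint torques, N m; "ee_pos": TCP position; "eef_rot": TCP orientation; "force": force on the tool from outside, world axes, zero at the start; "torque": the same for the moment, N m; "grip_width": finger opening in mm; "finger_force": force on a finger pad.
Only numpy, scipy, OpenCV 4.12 (cv2) and the standard library are available. Lean on these libraries where they do the work, as an engineer would, in place of code of your own. Each camera call takes 0.05 s, during which the arm holds its last target. There are 200 camera calls.

## Working session

There is one attempt and no reset: what is moved stays moved. The work goes in short steps, Python scripts to look and compute and a tool call to move; the robot and the scene stay as the last step left them, time stands still between calls to the robot, and variables do not carry over. Pictures are saved under pics/ and viewed, at most 10 in all, crops included, and the job is handed in when it is done.

Besides the shell and the picture viewer there is one more tool, called after "Emit:" as name(argument=value, ...) on one line, values as JSON. carry_out: Moves the arm, as the interface text tells. Its arguments: {"type":"object","properties":{"deltas":{"type":"array"},"newtons":{"type":"number"}},"required":["deltas"]}

```bash
mkdir -p pics; ls; python3 - <<'E'
from station import robot
import cv2,numpy as np
s=robot.sense();print(s['time_s'],s['ee_pos'],s['eef_rot'],s['grip_width'])
for n in("top","side"):
    p,d=robot.grab_frame(n);cv2.imwrite(f"pics/{n}0.png",p[:,:,::-1]);np.savez(f"{n}0.npz",p=p,d=d)
    c=robot.get_calibration(n);print(n,c)
E
```

```text
pics
0.0 [ 240.00853749 -630.42318304  216.00645841] [-6.25588362e-04  9.83505014e-01  1.80879705e-01 -1.70935963e-04] 85.26112638412911
top {'intrinsics': array([[603.891877  ,   0.        , 322.83054989],
       [  0.        , 603.891877  , 235.62328104],
       [  0.        ,   0.        ,   1.        ]]), 'world_from_camera': array([[ 1.30345321e-03, -9.72197105e-01,  2.34160392e-01,
         3.56184625e+02],
       [-9.99999146e-01, -1.24420762e-03,  4.00738372e-04,
         6.47552177e+01],
       [-9.82525418e-05, -2.34160714e-01, -9.72197897e-01,
         1.20030424e+03],
       [ 0.00000000e+00,  0.00000000e+00,  0.00000000e+00,
         1.00000000e+00]])}
side {'intrinsics': array([[544.13443445,   0.        , 321.44730842],
       [  0.        , 544.13443445, 236.55375701],
       [  0.        ,   0.        ,   1.        ]]), 'world_from_camera': array([[-9.99763945e-01,  7.74175946e-03, -2.03007443e-02,
         6.38658319e+02],
       [ 2.00999887e-02,  6.84311662e-01, -7.28912573e-01,
         7.79449265e+02],
       [ 8.24897024e-03, -7.29148554e-01, -6.84305736e-01,
         7.18809800e+02],
       [ 0.00000000e+00,  0.00000000e+00,  0.00000000e+00,
         1.00000000e+00]])}
```

View pics/top0.png

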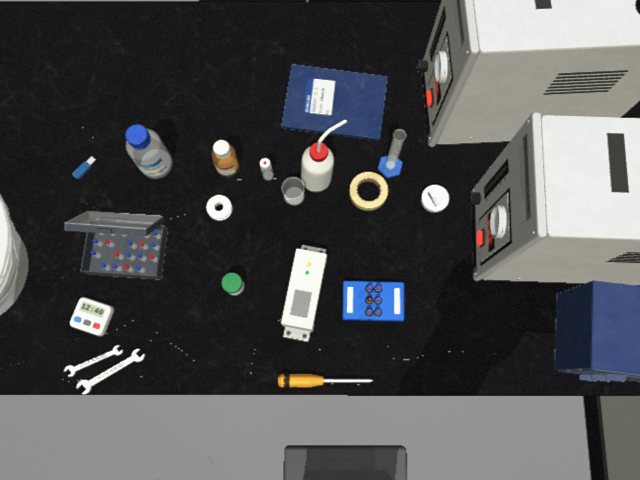

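View pics/side0.png

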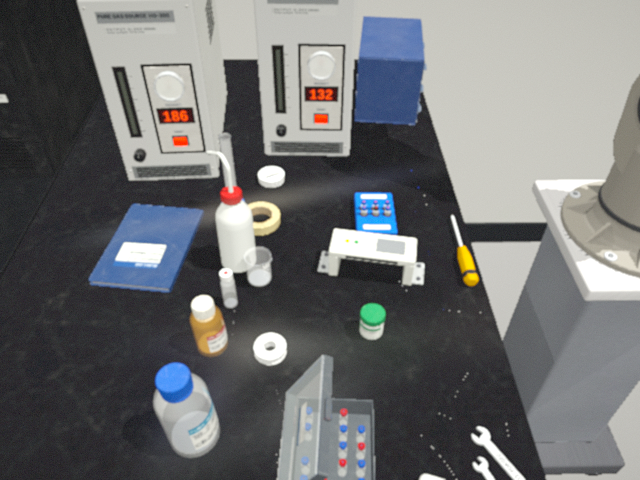

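The top view shows the carrier at about (374,301), right of the bridge at (304,292), which is turned a few degrees. The jar is at (233,284). The side view shows the same layout and a clear area behind the carrier.

```bash
cat > h.py <<'E'
import cv2,numpy as np
from station import robot
def cloud(n,d):
    c=robot.get_calibration(n);K=c['intrinsics'];T=c['world_from_camera']
    v,u=np.mgrid[:480,:640]
    P=np.stack([(u-K[0,2])/K[0,0]*d,(v-K[1,2])/K[1,1]*d,d],-1)
    return P@T[:3,:3].T+T[:3,3]
def onplane(n,uv,z):
    c=robot.get_calibration(n);K=c['intrinsics'];T=c['world_from_camera']
    uv=np.asarray(uv,float);r=np.c_[(uv-K[:2,2])/K[0,0],np.ones(len(uv))]@T[:3,:3].T
    return T[:3,3]+r*((z-T[2,3])/r[:,2])[:,None]
def rect(n,m,z):
    m=m.astype(np.uint8)
    cs,_=cv2.findContours(m,cv2.RETR_EXTERNAL,cv2.CHAIN_APPROX_NONE);c=max(cs,key=cv2.contourArea)[:,0]
    w=onplane(n,c,z)[:,:2];(cx,cy),(a,b),t=cv2.minAreaRect(w.astype(np.float32))
    return np.round([cx,cy,a,b,t],1)
def blue(p,box):
    h=cv2.cvtColor(p,cv2.COLOR_RGB2HSV);m=(h[...,0]>98)&(h[...,0]<125)&(h[...,1]>130)&(h[...,2]>110)
    m=cv2.morphologyEx(m.astype(np.uint8),cv2.MORPH_OPEN,np.ones((2,2)))
    k=np.zeros_like(m);x0,y0,x1,y1=box;k[y0:y1,x0:x1]=m[y0:y1,x0:x1];return k
E
python3 - <<'E'
from h import *
f=np.load('top0.npz');p,d=f['p'],f['d'];W=cloud('top',d)
m=blue(p,(265,240,430,350));print('carrier rgb',rect('top',m,20))
box=np.zeros((480,640),bool);box[235:350,270:415]=1
print('white roof z', np.percentile(W[265:325,295:315,2],[5,50,95]))
r=box&(abs(W[...,2]-60)<8);r[:,330:]=0;print('roof',rect('top',r,60))
c=box&(W[...,2]>12)&(W[...,2]<28);c[:,:335]=0;print('carrier depth',rect('top',c,20))
print('jar',W[284,233])
f=np.load('side0.npz');p,d=f['p'],f['d'];W=cloud('side',d)
m=blue(p,(345,185,405,240));print('side carrier',rect('side',m,20))
box=np.zeros((480,640),bool);box[220:290,310:430]=1
r=box&(abs(W[...,2]-60)<7);print('side roof',rect('side',r,60))
E
```

```text
carrier rgb [508.  -34.5 118.9  76.4  88.4]
white roof z [57.99119882 61.74281137 65.5908358 ]
roof [528.6 102.   61.2 148.3  79.2]
carrier depth [510.1 -32.2 119.6  77.1  88.3]
jar [537.88306066 238.26790651  46.75363601]
side carrier [509.9 -33.  124.1  80.1  88.5]
side roof [530.3 104.2  69.5 147.6  79.4]
```

```bash
python3 - <<'E'
from h import *
W=cloud('top',np.load('top0.npz')['d'])
Q=W[(W[...,2]>30)&(W[...,0]>150)&(W[...,0]<900)&(W[...,1]<-90)]
for y in range(-640,-80,40):
    q=Q[(Q[:,1]>=y)&(Q[:,1]<y+40)]
    if len(q): print(y,[(x,int(q[(q[:,0]>=x)&(q[:,0]<x+50)][:,2].max())) for x in range(150,900,50) if ((q[:,0]>=x)&(q[:,0]<x+50)).sum()>3])
W=cloud('side',np.load('side0.npz')['d'])
for b in((15,125,355,425),(0,180,90,220),(0,155,255,350)):
    q=W[b[0]:b[1],b[2]:b[3]].reshape(-1,3);q=q[(q[:,2]>40)&(q[:,2]<600)];print(b,np.percentile(q,[3,97],axis=0).round())
E
```

```text
-560 [(500, 93)]
-520 [(350, 119), (500, 169), (850, 247)]
-480 [(350, 175), (400, 178), (450, 177), (500, 248), (800, 322), (850, 316)]
-440 [(350, 175), (400, 178), (450, 176), (500, 330), (800, 388), (850, 398)]
-400 [(350, 176), (400, 177), (450, 176), (500, 387), (550, 391), (600, 390), (650, 392), (700, 391), (800, 389), (850, 391)]
-360 [(500, 386), (550, 391), (600, 391), (650, 393), (700, 392), (800, 389), (850, 392)]
-320 [(500, 382), (550, 390), (600, 391), (650, 390), (700, 391), (800, 391), (850, 391)]
-280 [(550, 392), (600, 393), (650, 393), (700, 393), (800, 389), (850, 392)]
-240 [(500, 365), (550, 392), (600, 392), (650, 392), (700, 391), (800, 391), (850, 390)]
-200 [(800, 394), (850, 392)]
-160 [(800, 392), (850, 393)]
(15, 125, 355, 425) [[ 364. -762.   48.]
 [ 520. -384.  174.]]
(0, 180, 90, 220) [[ 837. -428.   53.]
 [1015. -139.  376.]]
(0, 155, 255, 350) [[ 564. -241.   52.]
 [ 734. -221.  349.]]
```

Emit:
carry_out(deltas=[{"translation":[0.1,0.5,0.2],"dr":[0,0,0.04],"grip":0.53},{"translation":[0.2,1.0,0.4],"dr":[0,0,0.08],"grip":0.53},{"translation":[0.4,1.5,0.6],"dr":[0,0,0.12],"grip":0.53},{"translation":[0.5,2.0,0.8],"dr":[0,0,0.16],"grip":0.53},{"translation":[0.6,2.5,1.0],"dr":[0,0,0.2],"grip":0.53},{"translation":[0.7,3.0,1.2],"dr":[0,0,0.24],"grip":0.53},{"translation":[0.8,3.5,1.2],"dr":[0,0,0.28],"grip":0.53},{"translation":[1.0,4.0,1.2],"dr":[0,0,0.32],"grip":0.53},{"translation":[1.1,4.5,1.2],"dr":[0,0,0.36],"grip":0.53},{"translation":[1.2,5.0,1.2],"dr":[0,0,0.4],"grip":0.53}])

```text
time_s: 1.1
ee_pos: [300.2, -379.6, 276.5]
eef_rot: [-0.0, 0.928, 0.373, -0.0]
force: [0.5, -0.1, -0.3]
grip_width: 45.0
finger_force: 0.0
```

Emit:
carry_out(deltas=[{"translation":[0.3,0.6,0],"dr":[0,0,0.08],"grip":0.53},{"translation":[0.6,1.2,0],"dr":[0,0,0.16],"grip":0.53},{"translation":[0.9,1.8,0],"dr":[0,0,0.24],"grip":0.53},{"translation":[1.3,2.5,0],"dr":[0,0,0.32],"grip":0.53},{"translation":[1.7,3.2,0],"dr":[0,0,0.4],"grip":0.53},{"translation":[2.2,3.8,0],"dr":[0,0,0.5],"grip":0.53},{"translation":[2.8,4.2,0],"dr":[0,0,0.6],"grip":0.53},{"translation":[3.4,4.6,0],"dr":[0,0,0.7],"grip":0.53},{"translation":[4.1,4.9,0],"dr":[0,0,0.78],"grip":0.53},{"translation":[4.1,4.9,0],"dr":[0,0,0.78],"grip":0.53}])

```text
time_s: 2.1
ee_pos: [508.3, -132.9, 276.2]
eef_rot: [-0.001, 0.714, 0.7, 0.001]
force: [0.1, -0.2, 0.0]
grip_width: 45.5
finger_force: 0.0
```

Emit:
carry_out(deltas=[{"translation":[0,0,-0.6],"dr":[0,0,0],"grip":0.53},{"translation":[0,0,-1.3],"dr":[0,0,0],"grip":0.53},{"translation":[0,0,-2.0],"dr":[0,0,0],"grip":0.53},{"translation":[0,0,-2.7],"dr":[0,0,0],"grip":0.53},{"translation":[0,0,-3.4],"dr":[0,0,0],"grip":0.53},{"translation":[0,0,-4.0],"dr":[0,0,0],"grip":0.53},{"translation":[0,0,-4.5],"dr":[0,0,0],"grip":0.53},{"translation":[0,0,-4.9],"dr":[0,0,0],"grip":0.53},{"translation":[0,0,-5.2],"dr":[0,0,0],"grip":0.53},{"translation":[0,0,-5.25],"dr":[0,0,0],"grip":0.53}])

```text
time_s: 3.1
ee_pos: [504.0, -135.7, 12.7]
eef_rot: [-0.001, 0.717, 0.697, -0.001]
force: [-0.5, -0.8, 0.4]
grip_width: 45.4
finger_force: 0.0
```

```bash
python3 - <<'E'
from h import *
s=robot.sense();print(s['ee_pos'],s['force'])
p,d=robot.grab_frame('side');cv2.imwrite('pics/side1.png',cv2.resize(p[130:300,270:500,::-1],None,fx=3,fy=3))
p,d=robot.grab_frame('top');cv2.imwrite('pics/top1.png',cv2.resize(p[220:370,260:490,::-1],None,fx=3,fy=3))
E
```

```text
[ 504.02628117 -135.74621355   12.71835536] [-0.46249248 -0.77886258  0.44111842]
```

View pics/side1.png

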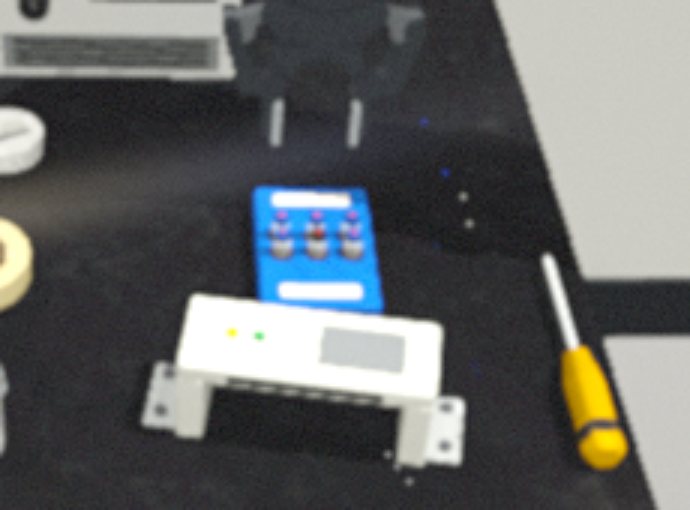

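View pics/top1.png

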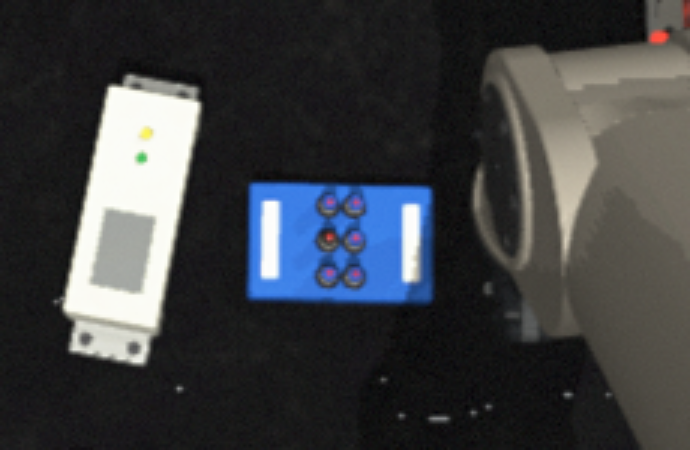

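The side crop shows both pads, at (276,125) and (354,125), behind the carrier's far end at (312,188) and centred on it. In the top crop, the carrier (340,242) is still in front of the bridge (130,210) and untouched.

```bash
python3 - <<'E'
import numpy as np
T0=np.array([504.,-135.7]);p=np.array([509.5,-33.]);B=np.array([529.3,103.]);u=np.array([np.cos(np.radians(79.3)),np.sin(np.radians(79.3))]);n=np.array([u[1],-u[0]])
for s in range(0,141):
    th=88.4-9.1*min(s/80,1);h=np.array([np.cos(np.radians(th)),np.sin(np.radians(th))])
    if s%10==0:
        t=p-71*h-T0;print(s,(t/50).round(2),round(np.radians(th-88.4),3),'rel',((p-B)@n).round(1),((p-B)@u).round(1))
    p=p+h
E
```

```text
0 [0.07 0.63] 0.0 rel 5.8 -137.3
10 [0.05 0.84] -0.02 rel 4.3 -127.4
20 [0.03 1.04] -0.04 rel 3.0 -117.5
30 [0.02 1.24] -0.06 rel 1.9 -107.6
40 [0.01 1.44] -0.079 rel 1.0 -97.6
50 [0.01 1.64] -0.099 rel 0.3 -87.6
60 [0.01 1.84] -0.119 rel -0.2 -77.6
70 [0.01 2.05] -0.139 rel -0.5 -67.7
80 [0.02 2.25] -0.159 rel -0.6 -57.7
90 [0.05 2.44] -0.159 rel -0.6 -47.7
100 [0.09 2.64] -0.159 rel -0.6 -37.7
110 [0.13 2.84] -0.159 rel -0.6 -27.7
120 [0.16 3.03] -0.159 rel -0.6 -17.7
130 [0.2  3.23] -0.159 rel -0.6 -7.7
140 [0.24 3.43] -0.159 rel -0.6 2.3
```

Emit:
carry_out(deltas=[{"translation":[0.03,0.1,0],"dr":[0,0,0],"grip":0.53},{"translation":[0.05,0.2,0],"dr":[0,0,0],"grip":0.53},{"translation":[0.07,0.3,0],"dr":[0,0,0],"grip":0.53},{"translation":[0.07,0.38,0],"dr":[0,0,0],"grip":0.53},{"translation":[0.07,0.45,0],"dr":[0,0,0],"grip":0.53},{"translation":[0.07,0.52,0],"dr":[0,0,0],"grip":0.53},{"translation":[0.07,0.58,0],"dr":[0,0,0],"grip":0.53},{"translation":[0.07,0.64,0],"dr":[0,0,0],"grip":0.53},{"translation":[0.07,0.69,0],"dr":[0,0,0],"grip":0.53},{"translation":[0.07,0.74,0],"dr":[0,0,0],"grip":0.53}])

```text
time_s: 4.2
ee_pos: [508.6, -98.6, 14.2]
eef_rot: [-0.0, 0.717, 0.697, -0.0]
force: [-0.5, -0.2, 0.1]
grip_width: 45.1
finger_force: 0.0
```

```bash
cat >> h.py <<'E'
def look(tag,boxt=(265,240,430,350),boxs=(345,150,405,240)):
    s=robot.sense();print(s['ee_pos'].round(1) if hasattr(s['ee_pos'],'round') else s['ee_pos'],s['force'])
    for n,b in(('top',boxt),('side',boxs)):
        p,d=robot.grab_frame(n);np.savez(f'{n}_{tag}.npz',p=p,d=d)
        try: print(n,rect(n,blue(p,b),20))
        except Exception as e: print(n,e)
E
python3 -c "
from h import *
look('a')"
```

```text
[508.6 -98.6  14.2] [-0.51505318 -0.20740635  0.09798   ]
top [507.9 -34.6 118.8  76.4  88. ]
side [510.1 -31.6 126.5  80.   88.8]
```

```bash
python3 -c "
from h import *
p=np.load('side_a.npz')['p'];cv2.imwrite('pics/side2.png',cv2.resize(p[150:250,320:440,::-1],None,fx=5,fy=5,interpolation=cv2.INTER_CUBIC))"
```

```text
(no output)
```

View pics/side2.png

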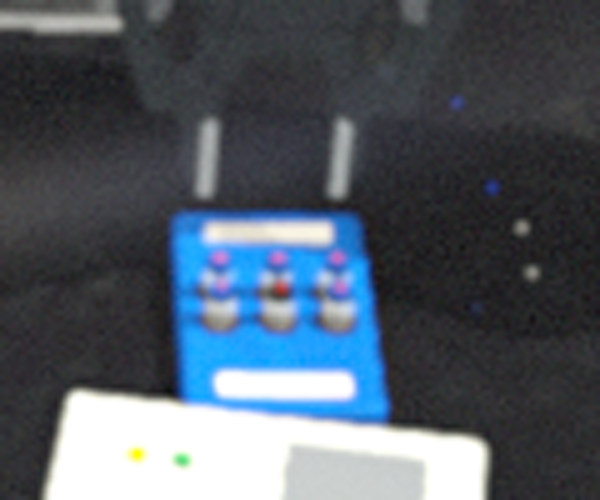

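```bash
python3 -c "
from h import *
for z in (4,8,12,16,20,24): print(z,onplane('side',[(361.3,189.6),(387.6,189.6),(366,192.6)],z)[:,:2].round(1).tolist())
d=np.load('side_a.npz')['d'];W=cloud('side',d)
print(W[184:189,361].round(1)); print(W[184:189,387].round(1))"
```

```text
4 [[530.2, -126.2], [474.5, -125.6], [521.1, -115.9]]
8 [[530.8, -121.1], [475.4, -120.6], [521.7, -110.9]]
12 [[531.4, -116.0], [476.3, -115.5], [522.4, -105.9]]
16 [[532.0, -111.0], [477.2, -110.4], [523.0, -100.9]]
20 [[532.6, -105.9], [478.1, -105.4], [523.7, -95.9]]
24 [[533.2, -100.8], [479.0, -100.3], [524.3, -90.9]]
[[535.7 -92.7  44.8]
 [536.  -88.3  45.7]
 [535.9 -88.1  43.2]
 [535.5 -90.1  39.1]
 [535.5 -89.3  37.2]]
[[483.5 -89.5  46.9]
 [483.5 -88.6  45. ]
 [482.7 -91.7  40.1]
 [483.6 -85.4  42.5]
 [482.8 -88.6  37.4]]
```

```bash
python3 -c "
from h import *
f=np.load('side_a.npz');W=cloud('side',f['d'])
for c in (361,374,387):
  print(c)
  for r in range(172,197): print(r,W[r,c].round(0),f['p'][r,c])"
```

```text
361
172 [538. -86.  80.] [67 74 75]
173 [538. -84.  78.] [91 94 93]
174 [538. -87.  74.] [130 134 134]
175 [537. -89.  70.] [158 164 164]
176 [537. -90.  67.] [166 170 170]
177 [537. -91.  64.] [166 170 170]
178 [537. -89.  63.] [164 169 170]
179 [537. -90.  59.] [168 173 173]
180 [537. -89.  58.] [164 170 169]
181 [536. -91.  54.] [166 170 170]
182 [536. -88.  53.] [165 169 169]
183 [536. -90.  49.] [167 170 170]
184 [536. -93.  45.] [168 172 173]
185 [536. -88.  46.] [167 172 171]
186 [536. -88.  43.] [165 170 172]
187 [536. -90.  39.] [166 168 169]
188 [535. -89.  37.] [149 152 154]
189 [ 530. -132.    1.] [108 111 111]
190 [ 531. -127.    3.] [61 58 63]
191 [ 530. -129.   -2.] [46 49 65]
192 [ 531. -121.    2.] [ 40  82 145]
193 [534. -93.  21.] [ 58 118 200]
194 [535. -90.  21.] [134 159 215]
195 [535. -86.  22.] [188 195 218]
196 [535. -81.  23.] [207 215 234]
374
172 [ 497. -195.   -1.] [51 50 53]
173 [ 497. -190.    0.] [48 45 59]
174 [ 498. -185.    1.] [43 50 56]
175 [ 498. -184.   -1.] [55 58 63]
176 [ 499. -173.    5.] [61 59 69]
177 [ 499. -170.    4.] [55 57 65]
178 [ 4
[... 839 characters left out ...]
486. -87.  66.] [139 143 143]
178 [485. -89.  63.] [143 148 147]
179 [485. -89.  60.] [149 153 153]
180 [485. -89.  58.] [151 158 158]
181 [485. -88.  56.] [157 162 161]
182 [484. -88.  53.] [161 168 166]
183 [485. -85.  53.] [165 168 168]
184 [484. -89.  47.] [163 169 168]
185 [483. -89.  45.] [164 166 168]
186 [483. -92.  40.] [167 172 170]
187 [484. -85.  42.] [164 169 167]
188 [483. -89.  37.] [155 158 158]
189 [ 475. -133.   -0.] [113 118 117]
190 [ 475. -127.    2.] [59 55 56]
191 [ 475. -126.    0.] [40 37 49]
192 [ 476. -119.    3.] [ 36  64 113]
193 [481. -92.  21.] [ 34  99 176]
194 [481. -89.  21.] [ 47 120 203]
195 [482. -84.  23.] [ 67 128 208]
196 [482. -82.  22.] [ 77 128 207]
```

The side view puts the pad tips at z≈35, at the carrier's rear edge and above its top. That is higher than the nominal tool frame suggests, so I'll back off and lower in stages, checking with the camera.

Emit:
carry_out(deltas=[{"translation":[0,-0.1,0],"dr":[0,0,0],"grip":0.53},{"translation":[0,-0.2,0],"dr":[0,0,0],"grip":0.53},{"translation":[0,-0.3,0],"dr":[0,0,0],"grip":0.53},{"translation":[0,-0.4,0],"dr":[0,0,0],"grip":0.53},{"translation":[0,-0.5,0],"dr":[0,0,0],"grip":0.53},{"translation":[0,-0.5,-0.05],"dr":[0,0,0],"grip":0.53},{"translation":[0,-0.5,-0.1],"dr":[0,0,0],"grip":0.53},{"translation":[0,-0.5,-0.15],"dr":[0,0,0],"grip":0.53},{"translation":[0,-0.5,-0.2],"dr":[0,0,0],"grip":0.53},{"translation":[0,-0.5,-0.2],"dr":[0,0,0],"grip":0.53}])

```text
time_s: 5.3
ee_pos: [508.5, -123.5, 3.8]
eef_rot: [-0.0, 0.716, 0.698, -0.0]
force: [0.2, -0.5, 0.3]
grip_width: 45.3
finger_force: 0.0
```

```bash
cat >> h.py <<'E'
def tips(tag):
    f=np.load(f'side_{tag}.npz');W=cloud('side',f['d']);p=f['p'].astype(int)
    b=np.zeros((480,640),bool);b[140:260,345:405]=1
    g=b&(p.min(-1)>120)&(p.max(-1)-p.min(-1)<18)&(W[...,2]>4)&(W[...,2]<90)
    for lo,hi in((465,500),(515,560)):
        q=W[g&(W[...,0]>lo)&(W[...,0]<hi)&(W[...,1]<-20+0*W[...,1])]
        if len(q): print('finger',len(q),'ymed',np.median(q[:,1]).round(1),'x',np.median(q[:,0]).round(1),'zmin',np.percentile(q[:,2],2).round(1))
E
python3 -c "
from h import *
look('b');tips('a');tips('b')"
```

```text
[ 508.5 -123.5    3.8] [ 0.15615205 -0.47639838  0.29306529]
top [508.  -34.5 118.9  76.4  88.3]
side [510.1 -31.6 126.5  80.1  88.7]
finger 80 ymed -86.6 x 485.0 zmin 21.0
finger 96 ymed -88.2 x 535.3 zmin 20.8
finger 78 ymed -111.8 x 485.3 zmin 20.9
finger 98 ymed -85.5 x 534.4 zmin 20.6
```

```bash
cat >> h.py <<'E'
def tips2(tag,yf):
    f=np.load(f'side_{tag}.npz');W=cloud('side',f['d'])
    g=(abs(W[...,1]-yf)<7)&(W[...,2]>5)&(W[...,2]<70)&(f['p'].min(-1)>100)
    for lo,hi in((465,502),(515,560)):
        q=W[g&(W[...,0]>lo)&(W[...,0]<hi)];print('finger',len(q),'x,y',np.median(q[:,:2],axis=0).round(1),'zmin',np.percentile(q[:,2],[1,4]).round(1))
E
python3 -c "
from h import *
tips2('b',-112)"
```

```text
finger 57 x,y [ 483.  -114.1] zmin [24.  25.7]
finger 52 x,y [ 536.2 -115. ] zmin [26.6 28.2]
```

Emit:
carry_out(deltas=[{"translation":[0,0,-0.03],"dr":[0,0,0],"grip":0.53},{"translation":[0,0,-0.06],"dr":[0,0,0],"grip":0.53},{"translation":[0,0,-0.09],"dr":[0,0,0],"grip":0.53},{"translation":[0,0,-0.12],"dr":[0,0,0],"grip":0.53},{"translation":[0,0,-0.15],"dr":[0,0,0],"grip":0.53},{"translation":[0,0,-0.18],"dr":[0,0,0],"grip":0.53},{"translation":[0,0,-0.21],"dr":[0,0,0],"grip":0.53},{"translation":[0,0,-0.24],"dr":[0,0,0],"grip":0.53},{"translation":[0,0,-0.27],"dr":[0,0,0],"grip":0.53},{"translation":[0,0,-0.3],"dr":[0,0,0],"grip":0.53}])

```text
time_s: 6.4
ee_pos: [508.7, -123.8, -10.9]
eef_rot: [-0.0, 0.717, 0.697, 0.0]
force: [-0.1, -0.0, -0.4]
grip_width: 45.5
finger_force: 0.0
```

```bash
python3 -c "
from h import *
look('c');tips2('c',-114)
p=np.load('side_c.npz')['p'];cv2.imwrite('pics/side3.png',cv2.resize(p[150:250,320:440,::-1],None,fx=5,fy=5,interpolation=cv2.INTER_CUBIC))"
```

```text
[ 508.7 -123.8  -10.9] [-0.14952835 -0.00659295 -0.39825802]
top [508.  -34.5 118.9  76.4  88.3]
side [510.1 -31.6 126.5  80.1  88.7]
finger 56 x,y [ 483.3 -113.9] zmin [11.3 13. ]
finger 54 x,y [ 536.3 -115.4] zmin [11.2 13. ]
```

View pics/side3.png

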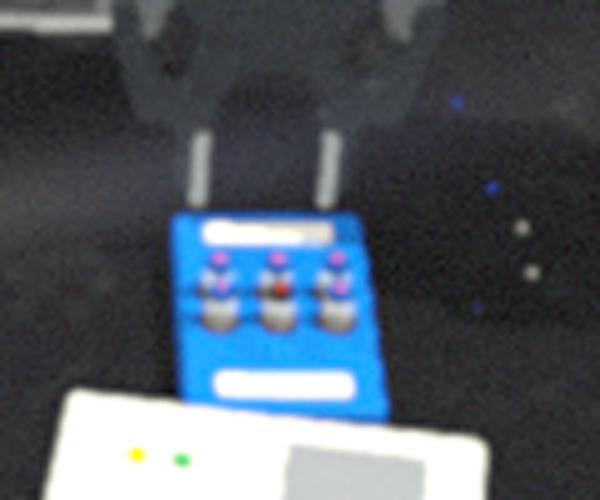

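The side crop shows the pads at (200,205) and (328,205), tips at z≈10 and just behind the carrier end at row 213, with no contact. Next I check how far the hand's body reaches forward at roof height.

```bash
python3 -c "
from h import *
W=cloud('side',np.load('side_c.npz')['d'])
g=(W[...,1]<-60)&(W[...,1]>-220)&(W[...,0]>430)&(W[...,0]<590);g[:,:320]=0
for z in range(5,180,10):
  q=W[g&(W[...,2]>=z)&(W[...,2]<z+10)]
  if len(q): print(z,len(q),np.percentile(q[:,1],[5,50,95,99]).round(0),np.percentile(q[:,0],[2,98]).round(0))"
```

```text
5 56 [-199. -118.  -80.  -69.] [432. 579.]
15 394 [-116.  -81.  -63.  -61.] [474. 547.]
25 60 [-125. -117. -112.  -83.] [475. 546.]
35 58 [-133. -117. -113. -112.] [474. 545.]
45 66 [-120. -115. -111. -110.] [460. 552.]
55 184 [-134. -116. -111. -108.] [456. 561.]
65 126 [-134. -114. -109. -107.] [453. 566.]
75 165 [-133. -113. -107. -106.] [451. 568.]
85 174 [-118. -113. -107. -106.] [449. 570.]
95 245 [-122. -114. -105. -104.] [446. 573.]
105 386 [-132. -115. -106. -104.] [445. 575.]
115 129 [-128. -115. -111. -111.] [469. 550.]
125 36 [-121. -115.  -91.  -91.] [472. 547.]
135 155 [-114.  -93.  -87.  -85.] [476. 547.]
145 172 [-111.  -93.  -86.  -85.] [476. 546.]
155 183 [-113.  -93.  -86.  -85.] [476. 546.]
165 179 [-115.  -93.  -86.  -86.] [476. 546.]
175 212 [-112.  -96.  -88.  -86.] [477. 544.]
```

Emit:
carry_out(deltas=[{"translation":[0,0.08,-0.04],"dr":[0,0,0],"grip":0.53},{"translation":[0,0.16,-0.04],"dr":[0,0,0],"grip":0.53},{"translation":[0,0.24,-0.04],"dr":[0,0,0],"grip":0.53},{"translation":[0,0.31,-0.04],"dr":[0,0,0],"grip":0.53},{"translation":[0,0.37,-0.04],"dr":[0,0,0],"grip":0.53},{"translation":[0,0.43,-0.04],"dr":[0,0,0],"grip":0.53},{"translation":[0,0.49,-0.04],"dr":[0,0,-0.005],"grip":0.53},{"translation":[-0.01,0.55,-0.04],"dr":[0,0,-0.01],"grip":0.53},{"translation":[-0.02,0.61,-0.04],"dr":[0,0,-0.015],"grip":0.53},{"translation":[-0.02,0.65,-0.04],"dr":[0,0,-0.02],"grip":0.53}])

```text
time_s: 7.5
ee_pos: [507.6, -91.1, -12.8]
eef_rot: [-0.0, 0.724, 0.69, -0.0]
force: [0.4, -1.1, 2.1]
grip_width: 45.1
finger_force: 1.0
```

```bash
python3 -c "
from h import *
look('d')"
```

```text
[507.6 -91.1 -12.8] [ 0.41330761 -1.10953814  2.09472212]
top [508.6 -20.9 119.1  76.8  87.6]
side [509.5 -24.6 110.7  79.6  86.7]
```

```bash
python3 - <<'E'
import numpy as np
p=np.array([508.4,-20.9]);B=np.array([528.6,102.]);H=lambda t:np.array([np.cos(np.radians(t)),np.sin(np.radians(t))]);u=H(79.2);n=np.array([u[1],-u[0]])
T0=p-70*H(87.3)
for s in range(0,131):
    th=87.3-8.1*min(s/65,1);h=H(th)
    if s%5==0: print(s,((p-70*h-T0)/50).round(3),round(np.radians(th-87.3),3),'rel',((p-B)@n).round(1),((p-B)@u).round(1))
    p=p+h
E
```

```text
0 [0. 0.] 0.0 rel 3.2 -124.5
5 [-0.01   0.101] -0.011 rel 2.5 -119.6
10 [-0.019  0.201] -0.022 rel 1.9 -114.6
15 [-0.027  0.302] -0.033 rel 1.3 -109.6
20 [-0.034  0.403] -0.043 rel 0.8 -104.7
25 [-0.039  0.504] -0.054 rel 0.3 -99.7
30 [-0.044  0.605] -0.065 rel -0.1 -94.7
35 [-0.047  0.706] -0.076 rel -0.5 -89.7
40 [-0.05   0.808] -0.087 rel -0.8 -84.7
45 [-0.051  0.909] -0.098 rel -1.0 -79.7
50 [-0.051  1.01 ] -0.109 rel -1.2 -74.7
55 [-0.05   1.111] -0.12 rel -1.4 -69.7
60 [-0.048  1.212] -0.13 rel -1.4 -64.7
65 [-0.045  1.313] -0.141 rel -1.5 -59.7
70 [-0.026  1.412] -0.141 rel -1.5 -54.7
75 [-0.008  1.51 ] -0.141 rel -1.5 -49.7
80 [0.011 1.608] -0.141 rel -1.5 -44.7
85 [0.03  1.706] -0.141 rel -1.5 -39.7
90 [0.049 1.804] -0.141 rel -1.5 -34.7
95 [0.067 1.903] -0.141 rel -1.5 -29.7
100 [0.086 2.001] -0.141 rel -1.5 -24.7
105 [0.105 2.099] -0.141 rel -1.5 -19.7
110 [0.124 2.197] -0.141 rel -1.5 -14.7
115 [0.142 2.296] -0.141 rel -1.5 -9.7
120 [0.161 2.394] -0.141 rel -1.5 -4.7
125 [0.18  2.492] -0.141 rel -1.5 0.3
130 [0.198 2.59 ] -0.141 rel -1.5 5.3
```

Push through the first 45 mm, 5 mm per row.

Emit:
carry_out(deltas=[{"translation":[-0.01,0.08,0],"dr":[0,0,-0.009],"grip":0.53},{"translation":[-0.02,0.18,0],"dr":[0,0,-0.02],"grip":0.53},{"translation":[-0.026,0.28,0],"dr":[0,0,-0.03],"grip":0.53},{"translation":[-0.033,0.38,0],"dr":[0,0,-0.041],"grip":0.53},{"translation":[-0.038,0.48,0],"dr":[0,0,-0.052],"grip":0.53},{"translation":[-0.043,0.58,0],"dr":[0,0,-0.062],"grip":0.53},{"translation":[-0.047,0.68,0],"dr":[0,0,-0.073],"grip":0.53},{"translation":[-0.05,0.77,0],"dr":[0,0,-0.083],"grip":0.53},{"translation":[-0.051,0.84,0],"dr":[0,0,-0.09],"grip":0.53},{"translation":[-0.051,0.9,0],"dr":[0,0,-0.097],"grip":0.53}])

```text
time_s: 8.6
ee_pos: [505.0, -46.0, -12.8]
eef_rot: [-0.0, 0.756, 0.654, -0.0]
force: [-0.7, -0.8, 0.6]
grip_width: 45.1
finger_force: 0.6
```

```bash
python3 -c "
from h import *
look('e')
p=np.load('top_e.npz')['p'];cv2.imwrite('pics/top2.png',cv2.resize(p[220:370,260:490,::-1],None,fx=3,fy=3))"
```

```text
[505.  -46.  -12.8] [-0.67346052 -0.79246879  0.55253751]
top [512.   18.3 108.7  76.8  81.8]
side [478.3   0.5  64.3  13.5  83.1]
```

View pics/top2.png

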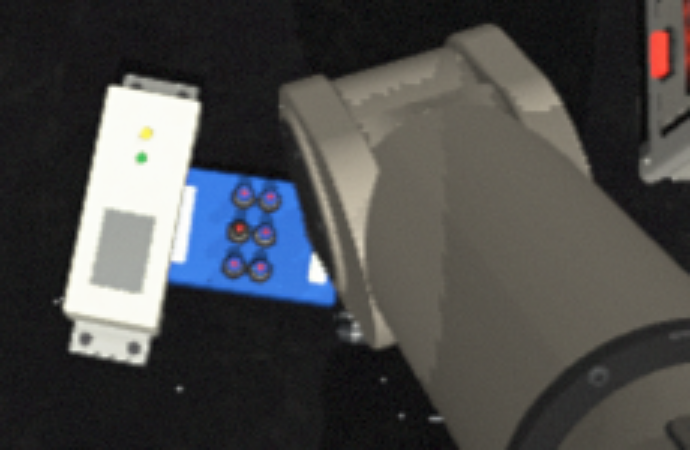

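The top crop shows the carrier (240,235) aligned with the passage to within about 3° and centred, with its leading end just at the roof's edge (180,225). I'll continue along the arc.

Emit:
carry_out(deltas=[{"translation":[0,0.08,0],"dr":[0,0,-0.009],"grip":0.53},{"translation":[0.001,0.17,0],"dr":[0,0,-0.019],"grip":0.53},{"translation":[0.002,0.26,0],"dr":[0,0,-0.029],"grip":0.53},{"translation":[0.004,0.35,0],"dr":[0,0,-0.038],"grip":0.53},{"translation":[0.008,0.43,0],"dr":[0,0,-0.043],"grip":0.53},{"translation":[0.025,0.51,0],"dr":[0,0,-0.043],"grip":0.53},{"translation":[0.04,0.59,0],"dr":[0,0,-0.043],"grip":0.53},{"translation":[0.055,0.67,0],"dr":[0,0,-0.043],"grip":0.53},{"translation":[0.07,0.74,0],"dr":[0,0,-0.043],"grip":0.53},{"translation":[0.08,0.8,0],"dr":[0,0,-0.043],"grip":0.53}])

```text
time_s: 9.7
ee_pos: [509.2, -6.0, -12.8]
eef_rot: [-0.0, 0.77, 0.638, -0.0]
force: [0.1, -1.7, -0.0]
grip_width: 45.5
finger_force: 0.6
```

```bash
python3 -c "
from h import *
look('f')"
```

```text
[509.2  -6.  -12.8] [ 0.13737033 -1.73958876 -0.01382922]
top [506.8  40.2  64.1  59.4  78.8]
side [479.8  22.5  20.7  11.4  83.5]
```

Emit:
carry_out(deltas=[{"translation":[0.015,0.08,0],"dr":[0,0,0],"grip":0.53},{"translation":[0.031,0.16,0],"dr":[0,0,0],"grip":0.53},{"translation":[0.046,0.24,0],"dr":[0,0,0],"grip":0.53},{"translation":[0.061,0.32,0],"dr":[0,0,0],"grip":0.53},{"translation":[0.076,0.4,0],"dr":[0,0,0],"grip":0.53},{"translation":[0.091,0.48,0],"dr":[0,0,0],"grip":0.53},{"translation":[0.105,0.55,0],"dr":[0,0,0],"grip":0.53},{"translation":[0.116,0.61,0],"dr":[0,0,0],"grip":0.53},{"translation":[0.126,0.66,0],"dr":[0,0,0],"grip":0.53},{"translation":[0.134,0.7,0],"dr":[0,0,0],"grip":0.53}])

```text
time_s: 10.8
ee_pos: [515.8, 28.9, -12.8]
eef_rot: [-0.0, 0.77, 0.638, -0.0]
force: [-0.1, -0.5, -0.2]
grip_width: 45.3
finger_force: 0.6
```

```bash
python3 -c "
from h import *
look('g')
f=np.load('top_g.npz');p=f['p']
# leading part left of the bridge and trailing part right of it
m=blue(p,(240,240,430,350));W=onplane('top',np.argwhere(m)[:,::-1],20)[:,:2]
B=np.array([528.6,102]);t=np.radians(79.2);u=np.array([np.cos(t),np.sin(t)]);n=np.array([u[1],-u[0]])
a=(W-B)@u;b=(W-B)@n
print('along',np.percentile(a,[.5,99.5]).round(1));k=a>35;print(k.sum(),'lead lat',np.percentile(b[k],[1,99]).round(1),'max',np.percentile(a[k],98).round(1))
cv2.imwrite('pics/top3.png',cv2.resize(p[220:370,220:450,::-1],None,fx=3,fy=3))"
```

```text
[515.8  28.9 -12.8] [-0.06289465 -0.46236408 -0.18896763]
top [535.4 144.9  23.2  76.4  79.6]
side max() iterable argument is empty
along [-51.7  54.9]
222 lead lat [-39.2  36. ] max 54.7
```

View pics/top3.png

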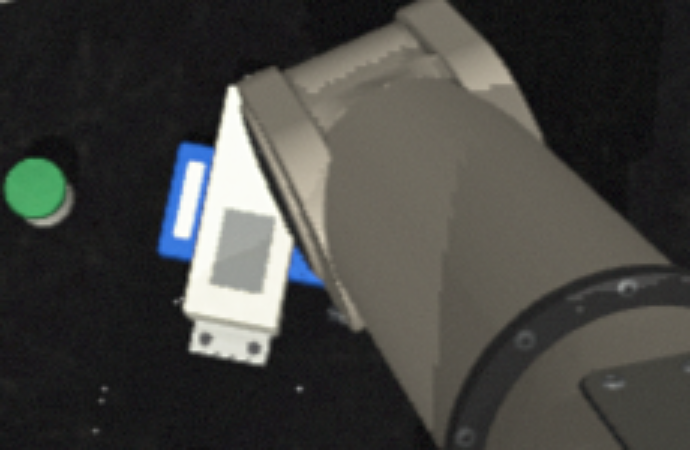

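The leading end is 55 mm past the bridge centre at (185,200) in the crop, centred across the passage. Another 5 mm finishes it, then I back away and lift.

Emit:
carry_out(deltas=[{"translation":[0.006,0.03,0],"dr":[0,0,0],"grip":0.53},{"translation":[0.011,0.06,0],"dr":[0,0,0],"grip":0.53},{"translation":[0.017,0.085,0],"dr":[0,0,0],"grip":0.53},{"translation":[0.019,0.1,0],"dr":[0,0,0],"grip":0.53},{"translation":[0.019,0.1,0],"dr":[0,0,0],"grip":0.53},{"translation":[0.0,0.0,0],"dr":[0,0,0],"grip":0.53},{"translation":[-0.03,-0.15,0],"dr":[0,0,0],"grip":0.53},{"translation":[-0.08,-0.4,0],"dr":[0,0,0],"grip":0.53},{"translation":[-0.13,-0.7,0],"dr":[0,0,0],"grip":0.53},{"translation":[-0.19,-1.0,0],"dr":[0,0,0],"grip":0.53}])

```text
time_s: 11.9
ee_pos: [505.9, -23.1, -12.8]
eef_rot: [0.0, 0.77, 0.638, -0.0]
force: [0.9, 1.0, 1.0]
grip_width: 45.1
finger_force: 0.0
```

Emit:
carry_out(deltas=[{"translation":[-0.1,-0.5,0.1],"dr":[0,0,0],"grip":0.53},{"translation":[-0.2,-1.0,0.5],"dr":[0,0,0],"grip":0.53},{"translation":[-0.3,-1.3,1.0],"dr":[0,0,0],"grip":0.53},{"translation":[-0.3,-1.5,1.5],"dr":[0,0,0],"grip":0.53},{"translation":[-0.3,-1.5,2.0],"dr":[0,0,0],"grip":0.53},{"translation":[-0.3,-1.5,2.5],"dr":[0,0,0],"grip":0.53},{"translation":[-0.3,-1.5,3.0],"dr":[0,0,0],"grip":0.53},{"translation":[-0.3,-1.5,3.0],"dr":[0,0,0],"grip":0.53},{"translation":[-0.3,-1.5,3.0],"dr":[0,0,0],"grip":0.53},{"translation":[-0.3,-1.5,3.0],"dr":[0,0,0],"grip":0.53}])

```text
time_s: 12.9
ee_pos: [490.6, -96.9, 136.4]
eef_rot: [-0.0, 0.77, 0.638, -0.0]
force: [0.3, 1.0, -0.5]
grip_width: 45.5
finger_force: 0.0
```

```bash
python3 -c "
from h import *
look('h')
f=np.load('top_h.npz');p=f['p']
m=blue(p,(240,240,430,350));W=onplane('top',np.argwhere(m)[:,::-1],20)[:,:2]
B=np.array([528.6,102]);t=np.radians(79.2);u=np.array([np.cos(t),np.sin(t)]);n=np.array([u[1],-u[0]])
a=(W-B)@u;b=(W-B)@n
for k in(a>35,a<-35): print(k.sum(),'along',np.percentile(a[k],[2,98]).round(1),'lat',np.percentile(b[k],[1,99]).round(1))
print(rect('top',m,20))
cv2.imwrite('pics/top4.png',cv2.resize(p[220:370,220:450,::-1],None,fx=3,fy=3))"
```

```text
[490.6 -96.9 136.4] [ 0.26499981  0.98701233 -0.50305151]
top [518.8  56.3  28.   76.6  78.9]
side max() iterable argument is empty
319 along [35.3 59.7] lat [-39.1  36.2]
338 along [-60.2 -35.3] lat [-39.1  36.8]
[518.8  56.3  28.   76.6  78.9]
```

View pics/top4.png

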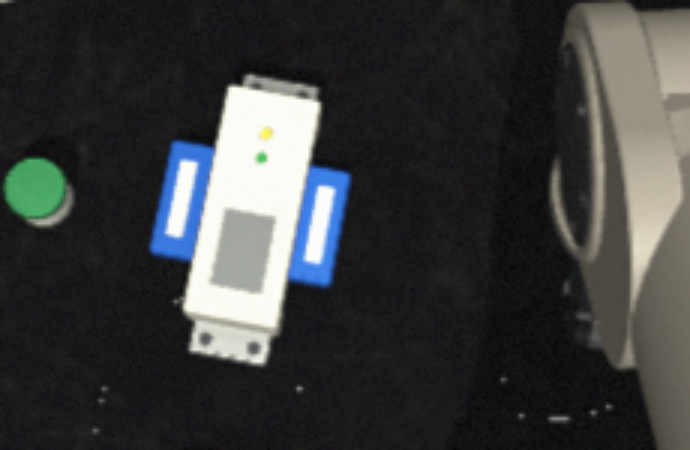

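The carrier shows equally on both sides of the bridge, at (180,200) and (320,225), with its ends at +60 and −60 mm. It is parallel to the passage and the hand is clear.

```bash
python3 -c "
from station import robot
print(robot.finish_job())"
```

```text
the job is handed in; nothing more can be done
None
```

The carrier is centred under the bridge: its ends measure about 60 mm either side of the bridge's centre, about 1 mm off across the passage and parallel to it. The hand is clear, and the job is handed in at about 13 s; the verdict was not reported back.

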